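# Click the caddy stand's press stud shut with its pliers

### The arm

A 6-joint arm with a two-finger parallel gripper is mounted at the origin on the work surface. World frame = base frame: x ahead of the robot, y to its left, z up, the work surface at z = 0. Lengths are in m, angles in degrees, forces in N, time in s.
With the tool pointing down it reaches from about 0.4 to 0.825 m from the base axis. Payload 7 kg.
Tool frame: the origin (TCP) lies midway between the tips of the shut fingers; the grasp point (between the pads) lies 19 mm behind it; z points along the fingers, y is the direction in which the jaws open and shut (so a half turn about z gives the same grasp; the last joint's range is limited). The gripper opens to 88 mm and grips with 3 to 60 N. Pads are 19 mm wide; open, the fingers measure 130 mm over their backs; the gripper's body (78 mm by 193 mm) begins 47 mm behind the grasp point.
Start: joints at [92.08, 20.546, 0.682, 0, -70.136, -16.507], TCP at [0.168, 0.654, 0.227] pointing down, gripper open.
Joint ranges: [-176.03, 176.03], [-82.01, 121.73], [-58.28, 71.71], [-173.87, 95.51], [-174.79, -0.11], [-173.66, 173.66]. Speed limits (degrees/s): [136.94, 136.94, 172.46, 180, 180, 180].

### API

Orientations are given as a 3x3 rotation matrix whose columns are the frame's x, y, z axes.
In Python, from rig import robot gives the robot as it stands. Calls block until the motion is done:
- robot.goto(position, orientation): joint-space move of the TCP to a pose.
- robot.servo_line(position, ori=None, speed=0.15): straight line of the TCP; ori=None keeps the orientation; speed is the mean speed in m/s.
- robot.movej(angles): joint-space move.
- robot.move_gripper(opening): opening from 0.0 (shut) to 1.0 (fully open); the grip force is fixed at half the most; returns when the fingers have stopped.
- robot.dwell(seconds).
- robot.ik(position, orientation): joint angles nearest the present ones, or None.
- robot.grab_frame(name): name is "side" or "top"; returns (picture, depth): 480x640x3 uint8, red, green, blue; 480x640 float32, m along the optical axis (not along the pixel's ray), 0 where there is no reading.
- robot.camera_info(name): a dict with "vfov" (degrees; the focal length in pixels is half the picture's height over the tangent of half this angle, whatever the lens; pixels are square), "cx", "cy" (the principal point, pixels), "k1" (the pictures are not rectified: a ray, as slopes to the right and down, at radius r is drawn at 1 + k1 r^2 times it, then the intrinsics apply), "view" (4x4, takes a point from world to camera coordinates). Camera axes: x right, y down, z forward; pixel columns grow to the right and rows downward; lengths in m; the calibration is good to about 2 mm. A picture is of the moment at which its call begins. camera_info takes no time and is no camera call.
A pose or a line that the arm cannot do raises robot.Unreachable and nothing moves.
- robot.job_done(): hands the job in, once; it reports no verdict.
Readings, each from a call of its own:
- robot.read_t(): time.
- robot.read_qpos(): joint angles.
- robot.read_qvel(): joint speeds.
- robot.read_effort(): joint torques, N m.
- robot.read_position(): TCP position.
- robot.read_tcp_rot(): TCP orientation.
- robot.read_force(): force on the tool from outside, world axes, zero at the start.
- robot.read_ft_torque(): the same for the moment, N m.
- robot.read_grip_width(): opening from 0.0 (shut) to 1.0 (fully open).
Only numpy, scipy, OpenCV 4.12 (cv2) and the standard library are available. Lean on these libraries where they do the work, as an engineer would, in place of code of your own. Each camera call takes 0.05 s, during which the arm holds its last target. There are 200 camera calls.

### The job

On the low bamboo caddy stand with the folded-back lid, a pair of upright pliers straddles an open press stud. Squeeze those two handles fully together so that the stud clicks home and hold them shut for a moment, then let go so the handles spring open again. Leave the spare pliers on the plain bamboo block and the black bowl as they are.

Things in the scene. Friction and masses are not known exactly. Their poses are not given: they have to be found in the camera images.
- pliers_grip (a point): Midway between the two upright black handles to squeeze, 185 mm up, over the middle of the fixed bamboo caddy stand (deck 120 x 120 mm, 50 mm high, lid folded back on its +x side). z up; handles spread and close along y. Each handle: 9 mm thick (y), 16 wide (x), reaching 30 mm below and above this point. Over their outsides here: 54 mm open, 28 mm with the stud home, 25 mm at the stop.
- pliers (a joint): Angle of each arm of those steel pliers, rad: 0 = open, grows as squeezed; stud home at about 0.16, stop at 0.18. Nose down; pivot 80 mm below pliers_grip, along its x axis, in a steel bracket on the stand. The arms move together, mirror-wise; about 4 N on each handle shuts them, click included, and a spring opens them when let go.
- stud (a joint): The press stud between those jaws: two small bamboo tongues with brass studs, 40 mm below the pivot. Travel in m: 0 = open, 0.0055 = clicked home. The closing jaw pushes it; past half way it snaps home by itself, and it stays home when the pliers open.
- spare (a joint): Angle of the arms of the spare pliers (rad, 0 = open, 0.18 = shut): the same pliers but with nothing between the jaws, 20 mm lower, on a plain bamboo block 80 x 70 x 30 mm without a lid, some 0.3 to 0.5 m left or right of the stand. To be left open.
- bowl: Black iron-glaze tea bowl, 116 mm across, 70 mm high, standing loose on the counter between the two pliers and nearer the robot. Origin: centre of its underside. To be left where it is.
There are look-alikes about, which are no part of the job. Of the things like the part that bears pliers_grip, leave any that is orange or turquoise; of the rest the larger one is meant.

How it is judged:
By the outcome, as a careful person would: the job done as asked, in the order asked, and still so for the second after the job is handed in, with the robot touching nothing.
It also fails if it takes over 29 s, if anything falls off the work surface, if the arm or the gripper's body presses on something with over 40 N, if the wrist force passes 120 N, or if a joint passes its speed limit or range.

## Working session

There is one attempt and no reset: what is moved stays moved. The work goes in short steps, each a Python script; the robot and the scene stay as the last script left them, time stands still between calls to the robot, and variables do not carry over. Pictures are saved under pics/ and viewed, on a budget of 10 in all, crops included, one or two more only if the job needs it, and the job is handed in when it is done.

```bash
ls; mkdir -p pics; python3 - <<'E'
from rig import robot
import cv2,numpy as np
for n in("side","top"):
    p,d=robot.grab_frame(n); cv2.imwrite(f"pics/{n}0.png",p[:,:,::-1]); np.savez(f"{n}0.npz",p=p,d=d)
    print(n,robot.camera_info(n),(d==0).mean())
print(robot.read_t(),robot.read_tcp_rot())
E
```

```text
pics
side {'vfov': 47.7538582114053, 'cx': 311.5899570335586, 'cy': 243.69048591297752, 'k1': 0.027049952180967424, 'view': array([[-0.96766089, -0.25200516,  0.01121603,  0.47853926],
       [-0.18545323,  0.68056376, -0.70883007,  0.30156734],
       [ 0.17099561, -0.68798718, -0.70529011,  1.21883102],
       [ 0.        ,  0.        ,  0.        ,  1.        ]])} 0.004098307291666666
top {'vfov': 46.30978276760935, 'cx': 323.79963005697164, 'cy': 242.83414758368048, 'k1': -0.10258442179700722, 'view': array([[ 0.01487739, -0.99984362,  0.00956028, -0.19868483],
       [-0.9808181 , -0.01645148, -0.19422976,  0.54831558],
       [ 0.19435667, -0.00648727, -0.98090948,  1.67814947],
       [ 0.        ,  0.        ,  0.        ,  1.        ]])} 0.003932291666666666
0.1 [[ 9.68430837e-01 -2.49282270e-01 -2.54258812e-04]
 [-2.49282374e-01 -9.68429770e-01 -1.44157733e-03]
 [ 1.13127865e-04  1.45945018e-03 -9.99998929e-01]]
```

View pics/top0.png

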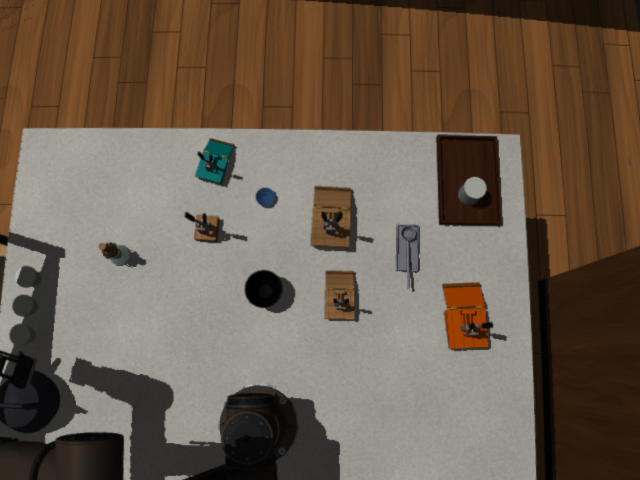

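View pics/side0.png

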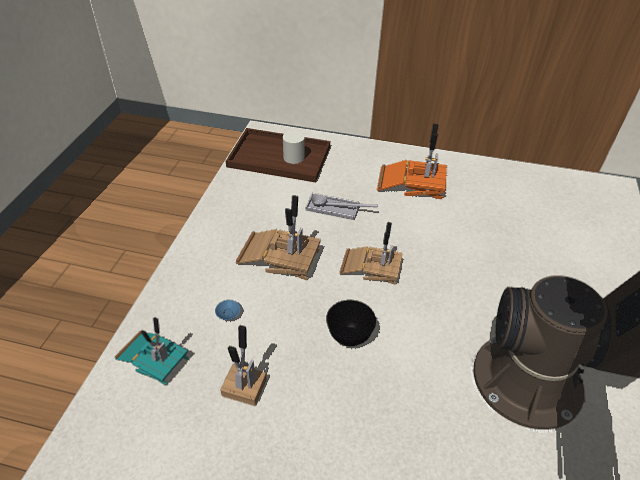

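Top view candidates: large bamboo stand with lid (332,220), smaller bamboo stand (341,297), orange (470,325), turquoise (215,162), and spare on a plain block (205,228). The bowl is at (264,289). I choose the larger bamboo stand at (332,220), side (290,245), and will check it in one close crop and measure it.

```bash
cat > h.py <<'E'
import numpy as np,cv2
from rig import robot
def cam(n):
    c=robot.camera_info(n); f=240/np.tan(np.radians(c['vfov']/2))
    return np.array([[f,0,c['cx']],[0,f,c['cy']],[0,0,1]]),np.array([c['k1'],0,0,0,0]),np.array(c['view'])
def cloud(n,d):
    K,D,V=cam(n); v,u=np.mgrid[:480,:640]
    s=cv2.undistortPoints(np.stack([u,v],-1).reshape(-1,1,2).astype(np.float64),K,D).reshape(480,640,2)
    P=np.dstack([s[...,0]*d,s[...,1]*d,d])
    return (P-V[:3,3])@V[:3,:3]
def project(n,P):
    K,D,V=cam(n); return cv2.projectPoints(np.atleast_2d(P).astype(float),cv2.Rodrigues(V[:3,:3])[0],V[:3,3],K,D)[0][:,0]
E
python3 - <<'E'
from h import *
R={}
for n in("side","top"):
    z=np.load(f"{n}0.npz"); R[n]=(z['p'],cloud(n,z['d']))
tp,tw=R['top']
c=tw[220,332]; print("near",c, "small",tw[297,341],"spare",tw[232,208],"bowl",tw[289,264])
cx,cy=c[:2]
for n,(p,w) in R.items():
    near=(abs(w[...,0]-cx)<.13)&(abs(w[...,1]-cy)<.11)
    deck=near&(abs(w[...,2]-.05)<.006)
    q=w[deck][:,:2].astype(np.float32)
    print(n,"deck",len(q),cv2.minAreaRect(q))
    dark=near&(w[...,2]>.12)&(p.max(2)<70)
    q=w[dark]; print(" handles n",len(q),q.mean(0),q.min(0),q.max(0))
    if len(q)>5:
        _,lab,ctr=cv2.kmeans(q.astype(np.float32),2,None,(3,50,1e-5),10,0); print(ctr,np.bincount(lab.ravel()))
a=cv2.resize(tp[170:260,282:382],(500,450),interpolation=cv2.INTER_CUBIC)
b=cv2.resize(R['side'][0][185:290,230:330],(429,450),interpolation=cv2.INTER_CUBIC)
cv2.imwrite("pics/crop.png",cv2.resize(np.hstack([a,b]),(800,388))[:,:,::-1])
E
```

```text
near [ 0.60964475 -0.21316692  0.11550844] small [ 0.38626447 -0.24524779  0.03961599] spare [0.57898827 0.16966636 0.05789378] bowl [ 0.41099365 -0.00521137  0.00346738]
side deck 1276 ((0.6152055263519287, -0.20868290960788727), (0.12846480309963226, 0.1457212269306183), 87.21407318115234)
 handles n 227 [ 0.60095878 -0.2078055   0.17973932] [ 0.593196   -0.23713781  0.12021109] [ 0.60964077 -0.17766499  0.21169713]
[[ 0.60018957 -0.2271427   0.17977443]
 [ 0.60188466 -0.18452573  0.17969704]] [124 103]
top deck 1146 ((0.6204505562782288, -0.209433451294899), (0.11989498138427734, 0.1546335518360138), 87.44173431396484)
 handles n 99 [ 0.60124466 -0.21023782  0.17712363] [ 0.58046495 -0.23653429  0.12016206] [ 0.61141681 -0.17982551  0.21737113]
[[ 0.60189694 -0.21072629  0.1979443 ]
 [ 0.6001032  -0.209383    0.14068744]] [63 36]
```

View pics/crop.png

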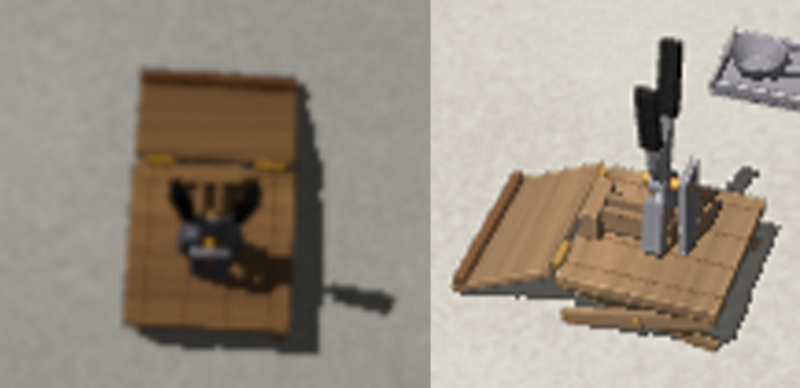

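The crop shows the large bamboo stand: lid folded back towards +x, hinge at the top, two upright black handles, stud tongues between the jaws. The other measurements agree on a centre near (0.603, -0.209) and a yaw of about -2.6°. Next I raise the arm, swing over, and hover above it.

```bash
python3 - <<'E'
from h import *
a=np.radians(-2.6); c,s=np.cos(a),np.sin(a)
Rs=[np.array([[c,s,0],[s,-c,0],[0,0,-1.]]),np.array([[-c,-s,0],[-s,c,0],[0,0,-1.]])]
p=robot.read_position(); robot.servo_line([p[0],p[1],0.33],speed=.2)
q0=np.array(robot.read_qpos()); best=None
for R in Rs:
    q=robot.ik([.603,-.209,.31],R); print(q)
    if q is not None:
        m=np.abs(np.array(q)-q0).max()
        if best is None or m<best[0]: best=(m,R)
np.save("R.npy",best[1])
robot.goto([.603,-.209,.31],best[1]); print(robot.read_t(),robot.read_position(),robot.read_grip_width(),robot.read_force())
n='side';im,d=robot.grab_frame(n); np.savez("side1.npz",p=im,d=d)
im2,d2=robot.grab_frame('top'); np.savez("top1.npz",p=im2,d=d2)
cv2.imwrite("pics/hover.png",cv2.resize(im[100:320,150:450],(800,587))[:,:,::-1])
E
```

```text
[ -1.62652449  14.86681096   3.39286839   0.         -78.52605743
  89.02652449]
[ -1.62652449  14.86681096   3.39286839   0.         -78.52605743
 -90.97347551]
4.1333 [ 0.6032482  -0.20833359  0.30995015] 0.9999834643597524 [-0.12071486  0.52536719 -0.56031338]
```

View pics/hover.png

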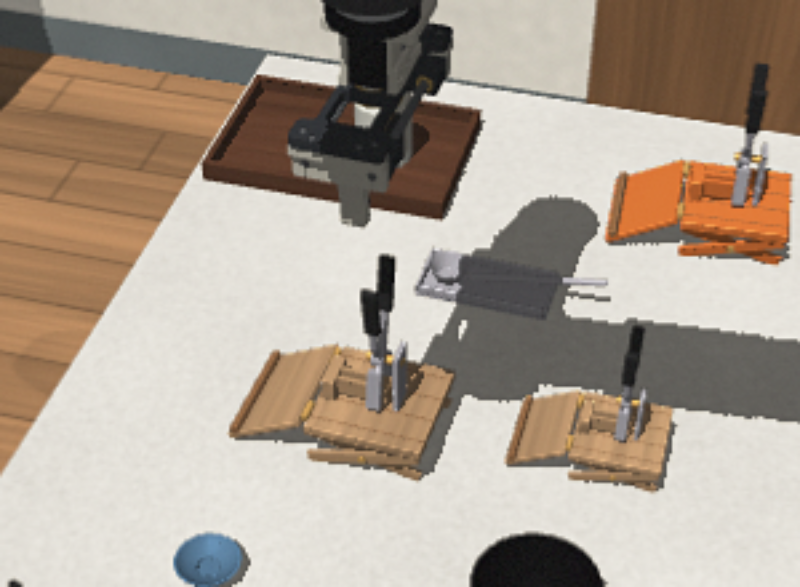

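The hover view shows the gripper above the chosen pliers, with the near finger at (355,205) and the handles at (378,290) in the crop. I'll descend with a force guard, then look.

```bash
python3 - <<'E'
from h import *
f0=np.array(robot.read_force())
for z,sp in((.23,.12),(.205,.06),(.185,.06),(.167,.06)):
    robot.servo_line([.603,-.209,z],speed=sp); f=np.array(robot.read_force())-f0; print(z,f.round(2))
    if np.abs(f).max()>4: break
print(robot.read_t(),robot.read_position())
out=[]
for n,s in(('side',(170,290,230,390)),('top',(150,270,250,410))):
    im,d=robot.grab_frame(n); w=cloud(n,d)
    out.append(cv2.resize(im[s[0]:s[1],s[2]:s[3]],(400,300),interpolation=cv2.INTER_CUBIC))
    if n=='side':
        m=(abs(w[...,0]-.603)<.03)&(abs(w[...,1]+.209)<.09)&(w[...,2]>.165)&(w[...,2]<.205)
        for y0 in np.arange(-.29,-.12,.01):
            k=m&(w[...,1]>=y0)&(w[...,1]<y0+.01)
            if k.any(): print(round(y0,3),k.sum(),w[k].mean(0).round(4),im[k].mean(0).round())
cv2.imwrite("pics/down.png",np.hstack(out)[:,:,::-1])
E
```

```text
0.23 [-0.19  0.73  1.84]
0.205 [0.58 0.58 1.89]
0.185 [1.32 0.72 2.31]
0.167 [ 0.01 -0.45  2.07]
6.55 [ 0.60275881 -0.20902224  0.16652741]
-0.27 5 [ 0.5877 -0.2635  0.1811] [70. 68. 63.]
-0.26 21 [ 0.5915 -0.2539  0.1864] [46. 45. 43.]
-0.25 5 [ 0.5936 -0.2491  0.1889] [35. 35. 34.]
-0.24 3 [ 0.5969 -0.2314  0.1983] [23. 23. 24.]
-0.23 6 [ 0.5975 -0.2291  0.1979] [29. 28. 27.]
-0.19 1 [ 0.5972 -0.1861  0.1657] [45. 44. 42.]
-0.16 17 [ 0.5992 -0.1534  0.1777] [93. 90. 84.]
-0.15 82 [ 0.6031 -0.1473  0.1877] [99. 97. 89.]
```

View pics/down.png

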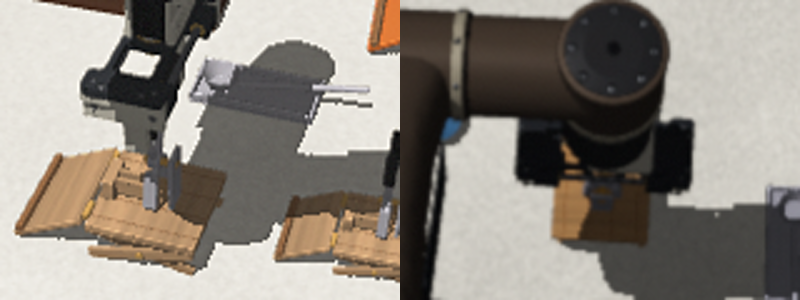

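The fingers straddle the handles without contact. Next I close in steps and watch the lateral force to keep the squeeze centred.

```bash
python3 - <<'E'
from h import *
f0=np.mean([robot.read_force() for _ in range(3)],0); y=-.209
for g in(.62,.55,.48):
    robot.move_gripper(g); robot.dwell(.15); f=np.array(robot.read_force())-f0
    print(g,robot.read_grip_width(),f.round(2))
    for _ in range(4):
        if abs(f[1])<1.5: break
        y+=np.sign(f[1])*.0007; robot.servo_line([.603,y,.167],speed=.02); robot.dwell(.1); f=np.array(robot.read_force())-f0; print(' y',y,f.round(2))
print(robot.read_t())
E
```

```text
0.62 0.6194889611685492 [-1.   -3.52  4.12]
 y -0.2097 [ 0.46 -3.86  4.45]
 y -0.2104 [ 0.91 -4.13  2.97]
 y -0.2111 [0.44 0.88 2.77]
0.55 0.5511666929913138 [-0.18  4.43  3.56]
 y -0.2104 [0.27 0.7  4.33]
0.48 0.483909836513029 [-0.7  -1.36  4.64]
10.0667
```

Centred at y ≈ -0.2105. Now the full squeeze and hold.

```bash
python3 - <<'E'
from h import *
for g in(.36,0.):
    robot.move_gripper(g); print(g,robot.read_t(),robot.read_grip_width(),np.round(robot.read_force(),2))
for _ in range(2):
    robot.dwell(.5); print(robot.read_t(),robot.read_grip_width()*88,np.round(robot.read_force(),2))
im,d=robot.grab_frame('side'); np.savez('shut.npz',p=im,d=d)
E
```

```text
0.36 10.5333 0.3632097976721642 [-1.19 -2.4   4.3 ]
0.0 10.8417 0.27816947545512855 [-1.02 -2.3   5.13]
11.3417 24.377996344002092 [-1.02 -2.56  6.22]
11.8417 24.37663250212009 [-1.31 -2.22  5.58]
```

The width is 24.4 mm, which is at the stop, past the 28 mm where the stud goes home. Now I let go, retreat and look.

```bash
python3 - <<'E'
from h import *
robot.move_gripper(.6); robot.move_gripper(1.0); print(robot.read_t(),robot.read_grip_width())
p=robot.read_position(); robot.servo_line([p[0],p[1],.33],speed=.15)
print(robot.read_t(),np.round(robot.read_force(),2))
im,d=robot.grab_frame('side'); w=cloud('side',d); z0=np.load('side0.npz')
dark=(abs(w[...,0]-.603)<.05)&(abs(w[...,1]+.21)<.06)&(w[...,2]>.15)&(w[...,2]<.22)&(im.max(2)<70)
q=w[dark]; print(len(q),q.min(0),q.max(0)); print(cv2.kmeans(q.astype(np.float32),2,None,(3,50,1e-5),10,0)[2])
cr=lambda i:cv2.resize(i[190:280,235:325],(400,400),interpolation=cv2.INTER_CUBIC)
cv2.imwrite("pics/after.png",np.hstack([cr(z0['p']),cr(im)])[:,:,::-1])
df=np.abs(im.astype(int)-z0['p']).max(2)
print("bowl/spare diff",df[295:350,320:380].mean(),df[320:405,215:275].mean())
E
```

```text
13.3917 0.9985866950855827
14.625 [ 0.15 -0.27 -0.39]
209 [ 0.59320036 -0.23586402  0.15117892] [ 0.60967224 -0.17646181  0.21139583]
[[ 0.6002797  -0.22816886  0.182238  ]
 [ 0.6016332  -0.18357466  0.18332829]]
bowl/spare diff 10.975151515151515 15.789411764705882
```

View pics/after.png

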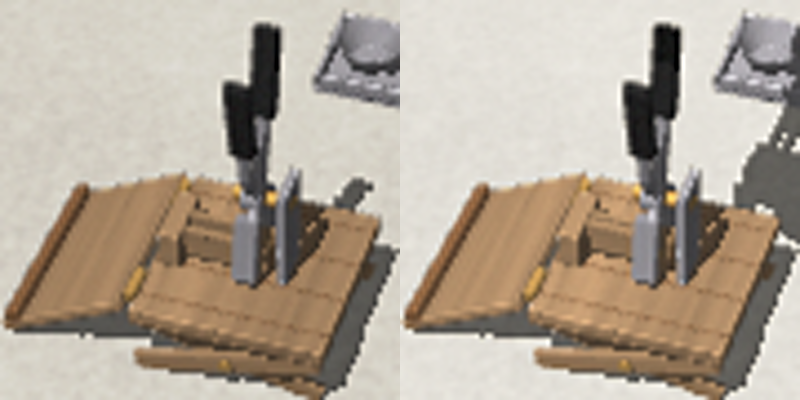

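The handles have sprung open again (right panel, 44.6 mm between them against 42.6 mm before). I'll use depth to check the stud, bowl and spare.

```bash
python3 - <<'E'
from h import *
im,d=robot.grab_frame('side'); z0=np.load('side0.npz'); w=cloud('side',d); w0=cloud('side',z0['d'])
for nm,(a,b,c,e) in dict(bowl=(295,350,320,380),spare=(320,405,215,275),stand=(185,285,230,325)).items():
    dd=np.abs(d-z0['d'])[a:b,c:e]; print(nm,(dd>.004).sum(),np.median(dd))
dd=np.abs(d-z0['d']); yy,xx=np.nonzero(dd>.006)
k=(yy>185)&(yy<285)&(xx>235)&(xx<325); k&=~((xx>318)|(yy<190))
for y,x in zip(yy[k],xx[k]): print((x,y),w0[y,x].round(3),w[y,x].round(3))
cr=lambda i:cv2.resize(i[225:255,265:310],(400,267),interpolation=cv2.INTER_CUBIC)
cv2.imwrite("pics/stud.png",np.hstack([cr(z0['p']),cr(im)])[:,:,::-1])
E
```

```text
bowl 983 0.0026136637
spare 1200 0.0022904277
stand 3888 0.00326854
(np.int64(240), np.int64(190)) [ 0.843 -0.459 -0.002] [ 0.847 -0.467 -0.008]
(np.int64(241), np.int64(190)) [ 0.84  -0.46  -0.001] [ 0.843 -0.466 -0.007]
(np.int64(247), np.int64(190)) [ 0.823 -0.466 -0.002] [ 0.821 -0.461  0.002]
(np.int64(248), np.int64(190)) [ 0.818 -0.463  0.001] [ 0.82  -0.468 -0.004]
(np.int64(252), np.int64(190)) [ 0.806 -0.466  0.001] [ 0.808 -0.472 -0.004]
(np.int64(256), np.int64(190)) [ 0.796 -0.474 -0.003] [ 0.794 -0.47   0.001]
(np.int64(258), np.int64(190)) [ 0.787 -0.466  0.005] [ 0.789 -0.472 -0.   ]
(np.int64(260), np.int64(190)) [ 0.782 -0.471  0.003] [ 0.785 -0.479 -0.005]
(np.int64(265), np.int64(190)) [ 0.771 -0.485 -0.006] [ 0.768 -0.477  0.001]
(np.int64(272), np.int64(190)) [ 0.749 -0.49  -0.005] [ 0.747 -0.483  0.   ]
(np.int64(275), np.int64(190)) [ 0.737 -0.484  0.002] [ 0.739 -0.489 -0.002]
(np.int64(285), np.int64(190)) [ 0.708 -0.494  0.   ] [ 0.711 -0.502 -0.006]
(np.int64(289), np.int64(190)) [ 0.696 -0.496  0.001] [ 0.698 -0.503 -0.004]
(np.int64(291), np.int64(190)) 
[... 28231 characters left out ...]
 0.003]
(np.int64(249), np.int64(284)) [ 0.688 -0.099  0.003] [ 0.689 -0.103 -0.002]
(np.int64(259), np.int64(284)) [ 0.665 -0.113 -0.005] [ 0.663 -0.108  0.001]
(np.int64(260), np.int64(284)) [ 0.66  -0.106  0.004] [ 0.662 -0.112 -0.003]
(np.int64(262), np.int64(284)) [ 0.655 -0.108  0.003] [ 0.657 -0.112 -0.002]
(np.int64(290), np.int64(284)) [ 0.588 -0.134 -0.005] [ 0.586 -0.129  0.   ]
(np.int64(295), np.int64(284)) [ 0.574 -0.135 -0.003] [ 0.573 -0.13   0.003]
(np.int64(303), np.int64(284)) [ 0.555 -0.143 -0.005] [ 0.553 -0.136  0.003]
(np.int64(317), np.int64(284)) [ 0.519 -0.151 -0.004] [ 0.518 -0.146  0.002]
(np.int64(318), np.int64(284)) [ 0.516 -0.148  0.001] [ 0.517 -0.154 -0.007]
```

View pics/stud.png

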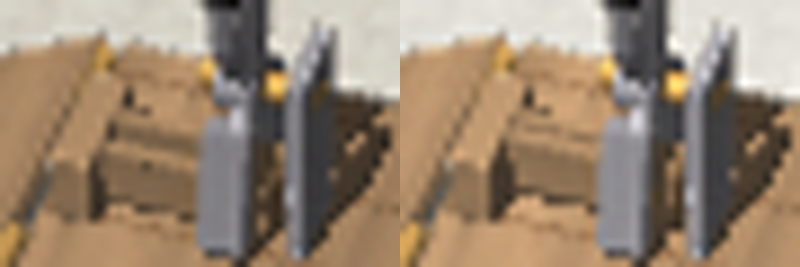

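In the stud crop, the dark gap between the two tongues (left panel, around (150,135)) is gone in the right panel, and the near tongue has moved in, so the stud is home. The per-pixel depth differences at the bowl and spare match the noise seen everywhere. The robot is clear at z = 0.33, so I hand in.

```bash
python3 - <<'E'
from rig import robot
print(robot.read_t()); robot.job_done()
E
```

```text
14.725
the job is handed in; nothing more can be done
```

I squeezed the pliers on the larger bamboo caddy stand until they were fully shut, held them for about 1 s, then let go and lifted clear. I handed the job in at 14.7 s of the 29 s allowed.

- **Squeeze:** the gripper stopped at 24.4 mm, which is at the handles' stop (25 mm) and past the 28 mm where the stud clicks home. The wrist force readings stayed under about 7 N.
- **Stud:** in the close crop taken afterwards, the gap between the two tongues has closed, so the stud looks home. This rests on the picture; the depth readings were too noisy (about 3 mm) to measure its travel.
- **Handles:** they sprang open again, with 44.6 mm between them against 42.6 mm before, the same within that noise.
- **Spare pliers and bowl:** the arm never descended near either of them. A pixel and depth comparison with the first picture was inconclusive: the brightness had changed and the depth noise was as large as any difference seen.

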